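# Rock a tight relay out of its socket

### The job

The tall relay in the socket base has failed. Work it out by rocking: lean it about 8 degrees to the left, then about 8 degrees to the right, while its legs are still in the socket, pausing briefly at each lean, and lift it clear. Stand it upright in the tray and let go; leave the two low relays seated.

Things in the scene. Friction and masses are not known exactly. Their poses are not given: they have to be found in the camera images.
- socket_base: grey socket base, 206 x 100 mm foot plate, fixed to the worktop. Origin at the centre of its underside; y to the left, across the row, z up. Three sockets in a row along its x axis at x = -62, 0, +62 mm, y = 0; the socket face on which the relays sit is 30 mm above the origin. Left is the base's +y side (the robot's left), right its -y side.
- tall_relay_mid (a point): centre of the tall relay's housing, half-way up: white box on a black foot, 30 (x) x 46 (y) x 60 mm high, 0.10 to 0.16 kg, tallest of three, in any of the three sockets. Axes parallel to the base's when seated. 30 mm above the housing's underside; seated 60 mm above the base's origin. Flat grip faces at y = -23, +23. Two legs, 20 x 7 mm, at y = -14, +14 reach 16 mm below the underside: feet 46 mm below this point.
- tall_relay_top (a point): centre of the tall relay's top face, 60 mm above the housing's underside; its y offset in the base's frame shows the lean. Springs hold each leg with 12 to 17 N of friction: a straight pull meets both, rocking one leg at a time. Keep the housing's centre less than 13 mm above its seated height while leaning; at 16 mm up the legs are out.
- low_relay_a_mid (a point): centre of a low relay, half-way up: same footprint and legs as the tall one but only 34 mm high; sits in another socket and stays there.
- low_relay_b_mid (a point): centre of the other low relay, 34 mm high; stays in its socket.
- tray: blue open parts tray, loose, 68 x 100 mm outside, its long sides turned 8 degrees counter-clockwise from its own y axis, walls 2 mm thick and 22 mm high, floor about 2 mm thick, origin at the centre of its underside.
- tall_relay_left_edge (a point): middle of the left lower edge of the tall relay's housing (y = +23, 30 mm below its centre). To lean left (top towards the base's +y), turn the relay about this edge, which stays on the socket face while the right leg slides up. The legs have 4 mm of play along y for this.
- tall_relay_right_edge (a point): middle of the right lower edge of the tall relay's housing (y = -23, 30 mm below its centre). After the 8 degree lean to the left it is some 6 mm up; then lean right by turning about this edge where it is, so that the left leg slides up.

How it is judged:
By the outcome, as a careful person would: the job done as asked, in the order asked, and still so for the second after the job is handed in, with the robot touching nothing.
It also fails if it takes over 48 s, if anything falls off the work surface, if the arm or the gripper's body presses on something with over 40 N, if the wrist force passes 120 N, or if a joint passes its speed limit or range.

### The arm

A 7-joint arm with a two-finger parallel gripper is mounted at the origin on a cart in front of the work surface, level with it; the furniture and walls round the work are solid. World frame = base frame: x ahead of the robot, y to its left, z up, the work surface at z = 0. Lengths are in m, angles in rad, forces in N, time in s.
With the tool pointing down it reaches from about 0.4 to 0.85 m from the base axis. Payload 4.5 kg.
Tool frame: the origin (TCP) lies at the centre of the arm's flange, where the gripper is bolted on; the fingertips stand 166 mm ahead of it and the grasp point (between the pads) lies 147 mm ahead of it (tip_extent is the distance from the TCP to the fingertips, in m); y points along the fingers, z is the direction in which the jaws open and shut, and the axes are right-handed (so a half turn about y gives the same grasp; the last joint's range is limited). The gripper opens to 88 mm and grips with 3 to 60 N. Pads are 18 mm wide; open, the fingers measure 123 mm over their backs; the gripper's body (75 mm by 187 mm) begins 45 mm behind the grasp point.
Start: joints at [-1.102, 0.689, -0.195, 1.565, 0.157, 0.902, -0.215], TCP at [0.263, 0.567, 0.405] pointing down, gripper open.
Joint ranges: [-3.01, 3.01], [-0.46, 2.08], [-1.47, 1.51], [0.13, 2.56], [-1, 4.14], [0.04, 2.09], [-2.66, 2.66]. Speed limits (rad/s): [2.57, 2.57, 3.14, 3.14, 3.14, 3.14, 3.14].

### API

Orientations are given as [roll, pitch, yaw] about the fixed x, y, z axes, in that order (R = Rz(yaw) Ry(pitch) Rx(roll)).
In Python, from bench import * gives the robot as it stands. The module is installed in compiled form; this text tells all that it offers.
- The arm moves only by the tool apply_moves, never from a script. Its argument "rows" is a list that holds one entry, the list of rows, each a list of 7 numbers: the closure in counts, from 0 (fully open) to 255 (shut), then the shift along the tool's x, y, z in cm, then the turn, a rotation vector about the tool's x, y, z in degrees. A call has exactly 10 rows; each row is the pose to reach, as a shift and turn from the pose commanded when the call began, along the tool's axes at that moment; what a row does not reach only later rows make up. A row lasts 1/8 s, in which the tool goes at most 62.5 mm and 10.7 degrees, less where a joint would pass 70% of its speed; a pose out of reach is approached as far as the arm can. A call with a gripper value outside its range is refused whole. The fingers move at their own pace and stop on an object; the grip force is fixed at half the most. Time passes only in rows, so rows that repeat a pose let the fingers close, or fill a call up. It gives the time, the measured TCP pose, the force and the opening at its end, in the units of the state.
- observe(): the state, without advancing time (a new reading comes with each control period).
- capture(name): name is "scene" or "top" or "wrist"; returns a dict with "img" (480x640x3 uint8, red, green, blue), "depth" (480x640 float32, m along the optical axis (not along the pixel's ray), 0 where there is no reading), "vertical_fov" (degrees; the focal length in pixels is half the picture's height over the tangent of half this angle, whatever the lens; pixels are square), "cx", "cy" (the principal point, pixels), "T" (4x4, takes a point from camera to world coordinates). Camera axes: x right, y down, z forward; pixel columns grow to the right and rows downward; lengths in m; the calibration is good to about 2 mm. A picture is of the moment at which its call begins.
- finish_job(): hands the job in, once; it reports no verdict.
The state is a dict: "clock": time; "qpos": joint angles; "joint_vel": joint speeds; "effort": joint torques, N m; "tool_pos": TCP position; "tool_rot": TCP orientation; "wrist_force": force on the tool from outside, world axes, zero at the start; "torque": the same for the moment, N m; "grip_width": opening from 0.0 (shut) to 1.0 (fully open).
Only numpy, scipy, OpenCV 4.12 (cv2) and the standard library are available. Lean on these libraries where they do the work, as an engineer would, in place of code of your own. Each camera call takes 0.05 s, during which the arm holds its last target.

## Working session

There is one attempt and no reset: what is moved stays moved. The work goes in short steps, Python scripts to look and compute and a tool call to move; the robot and the scene stay as the last step left them, time stands still between calls to the robot, and variables do not carry over. Pictures are saved under pics/ and viewed, and the job is handed in when it is done.

Besides the shell and the picture viewer there is one more tool, called after "Request:" as name(argument=value, ...), one argument or row to a line, values as JSON. apply_moves: Moves the arm, as the interface text tells. Its arguments: {"type":"object","properties":{"rows":{"type":"array"}},"required":["rows"]}

```bash
mkdir -p pics
python3 - <<'E'
from bench import *
import cv2,numpy as np
s=observe()
for k,v in s.items(): print(k,np.round(v,4))
for n in("scene","top","wrist"):
    c=capture(n); cv2.imwrite(f"pics/{n}0.png",c["img"][:,:,::-1]); np.savez(f"{n}0.npz",**c)
    print(n,c["vertical_fov"],c["cx"],c["cy"]);print(np.round(c["T"],3))
E
```

```text
clock 0.0
qpos [-1.1022  0.69   -0.1945  1.5663  0.1573  0.9025 -0.2151]
joint_vel [ 0.0006  0.0009 -0.0001  0.     -0.0002  0.0004 -0.0014]
effort [ 1.00000e-04 -5.27567e+01 -1.26700e+00 -1.53431e+01 -5.27000e-02
  6.50000e-03  2.00000e-04]
tool_pos [0.2631 0.5665 0.4039]
tool_rot [-1.5726e+00 -1.0000e-04 -4.3480e-01]
wrist_force [1.3734 0.4986 0.031 ]
torque [-0.0048 -0.0336 -0.0332]
grip_width 1.001
scene 45.18037236622358 324.12453835447235 233.92474427861708
[[-0.743 -0.36   0.564  0.04 ]
 [-0.669  0.377 -0.64   0.42 ]
 [ 0.018 -0.853 -0.521  0.571]
 [ 0.     0.     0.     1.   ]]
top 56.37569009242559 321.38324449669534 237.61374230787527
[[-0.045 -0.976  0.211  0.372]
 [-0.999  0.043 -0.012 -0.191]
 [ 0.003 -0.211 -0.977  0.91 ]
 [ 0.     0.     0.     1.   ]]
wrist 71.54167794457419 324.5955406254262 240.62344450396608
[[ 0.421  0.87   0.256  0.197]
 [ 0.907 -0.404 -0.12   0.597]
 [-0.001  0.283 -0.959  0.384]
 [ 0.     0.     0.     1.   ]]
```

View pics/scene0.png

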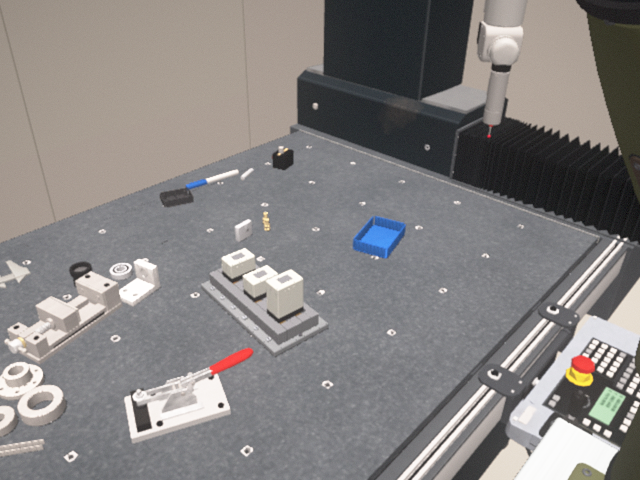

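View pics/top0.png

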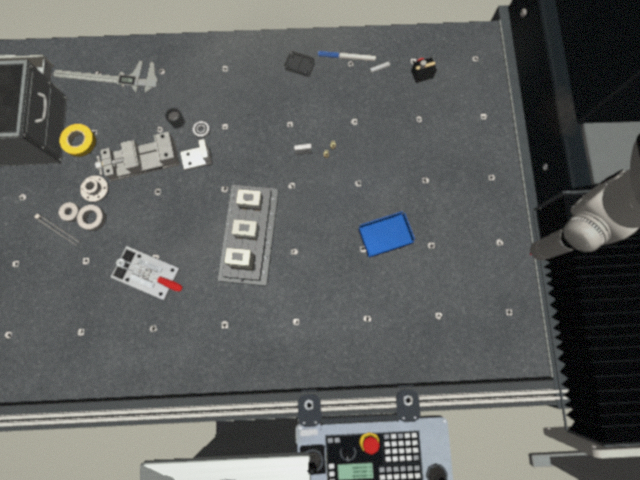

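The scene and top views show the base with its row running away from the robot (top view about (238,257) to (249,198)). The relay nearest the robot, at scene (285,293) and top (238,257), looks tallest. The blue tray is at top (386,234). Next I'll measure from depth.

```bash
cat > h.py <<'E'
import numpy as np,cv2
def pts(c):
    h,w=c["depth"].shape; f=h/2/np.tan(np.radians(float(c["vertical_fov"]))/2)
    v,u=np.mgrid[:h,:w]; d=c["depth"]
    P=np.stack([(u-c["cx"])/f*d,(v-c["cy"])/f*d,d],-1)
    T=c["T"]; W=P@T[:3,:3].T+T[:3,3]; W[d<=0]=np.nan
    return W
def proj(c,p):
    h=480; f=h/2/np.tan(np.radians(float(c["vertical_fov"]))/2)
    T=c["T"]; q=(np.asarray(p)-T[:3,3])@T[:3,:3]
    return np.stack([c["cx"]+f*q[...,0]/q[...,2],c["cy"]+f*q[...,1]/q[...,2]],-1)
E
python3 - <<'E'
from h import *
for n,roi in(("top",(180,290,210,290)),("scene",(240,360,195,335))):
    c=dict(np.load(n+"0.npz")); W=pts(c); img=c["img"].astype(int)
    r=np.zeros(W.shape[:2],bool); r[roi[0]:roi[1],roi[2]:roi[3]]=1
    z=W[...,2]
    print(n,"table z",np.nanmedian(z[300:400,300:400] if n=="top" else z[400:470,280:330]))
    hist,e=np.histogram(z[r&~np.isnan(z)],bins=np.arange(-.01,.11,.004)); print(list(zip(np.round(e,3),hist)))
    m=r&(z>.05)&(img.min(-1)>140)
    k,l,st,ce=cv2.connectedComponentsWithStats(m.astype(np.uint8))
    for i in range(1,k):
        if st[i,4]>30:
            p=W[l==i]; zt=np.nanpercentile(p[:,2],90); t=p[p[:,2]>zt-.006]
            print(i,st[i],ce[i].round(),"ztop",zt.round(4),"mean",t.mean(0).round(4),cv2.minAreaRect((t[:,:2]*1000).astype(np.float32)))
    # base
    m=r&(z>.007)&(z<.036)
    p=W[m]; print("base rect",cv2.minAreaRect((p[:,:2]*1000).astype(np.float32)))
    b=(img[...,2]>img[...,0]+50)&(z>-.01)&(z<.04)
    k,l,st,ce=cv2.connectedComponentsWithStats(b.astype(np.uint8))
    for i in range(1,k):
        if st[i,4]>300:
            p=W[l==i]; print("blue",st[i],np.nanmedian(p,0).round(4),np.percentile(p[:,2],[2,50,98]).round(4),cv2.minAreaRect((p[:,:2]*1000).astype(np.float32)))
E
```

```text
top table z -0.002400589088838334
[(np.float64(-0.01), np.int64(21)), (np.float64(-0.006), np.int64(1753)), (np.float64(-0.002), np.int64(2236)), (np.float64(0.002), np.int64(179)), (np.float64(0.006), np.int64(911)), (np.float64(0.01), np.int64(219)), (np.float64(0.014), np.int64(44)), (np.float64(0.018), np.int64(43)), (np.float64(0.022), np.int64(195)), (np.float64(0.026), np.int64(1468)), (np.float64(0.03), np.int64(279)), (np.float64(0.034), np.int64(41)), (np.float64(0.038), np.int64(33)), (np.float64(0.042), np.int64(36)), (np.float64(0.046), np.int64(46)), (np.float64(0.05), np.int64(43)), (np.float64(0.054), np.int64(35)), (np.float64(0.058), np.int64(311)), (np.float64(0.062), np.int64(420)), (np.float64(0.066), np.int64(12)), (np.float64(0.07), np.int64(17)), (np.float64(0.074), np.int64(12)), (np.float64(0.078), np.int64(11)), (np.float64(0.082), np.int64(32)), (np.float64(0.086), np.int64(323)), (np.float64(0.09), np.int64(48)), (np.float64(0.094), np.int64(0)), (np.float64(0.098), np.int64(0)), (np.float64(0.102), np.int64(0))]
1 [236 189  25  17 300] [248. 197.] ztop 0
[... 1826 characters left out ...]
64(0)), (np.float64(0.102), np.int64(0))]
1 [222 248  34  25 551] [238. 260.] ztop 0.0658 mean [ 0.6401 -0.0566  0.0643] ((642.925537109375, -58.17140197753906), (46.127525329589844, 33.12479019165039), 83.33168029785156)
2 [ 243  265   61   48 1761] [277. 286.] ztop 0.091 mean [ 0.5177 -0.0388  0.0903] ((519.73486328125, -40.61756134033203), (47.833839416503906, 33.346134185791016), 83.51923370361328)
base rect ((581.0066528320312, -49.01866912841797), (100.88501739501953, 209.49745178222656), 82.34443664550781)
blue [ 353  216   53   43 1520] [ 0.571 -0.337  0.007] [0.0008 0.007  0.0234] ((576.7723388671875, -341.66375732421875), (83.23778533935547, 129.22817993164062), 16.274608612060547)
```

Run:
```python
import cv2
a=cv2.imread("pics/top0.png")[170:300,200:300]; cv2.imwrite("pics/topz.png",cv2.resize(a,None,fx=4.5,fy=4.5,interpolation=cv2.INTER_CUBIC))
a=cv2.imread("pics/scene0.png")[205:355,190:420]; cv2.imwrite("pics/scenez.png",cv2.resize(a,None,fx=3.4,fy=3.4,interpolation=cv2.INTER_CUBIC))
```

```text
(no output)
```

View pics/topz.png

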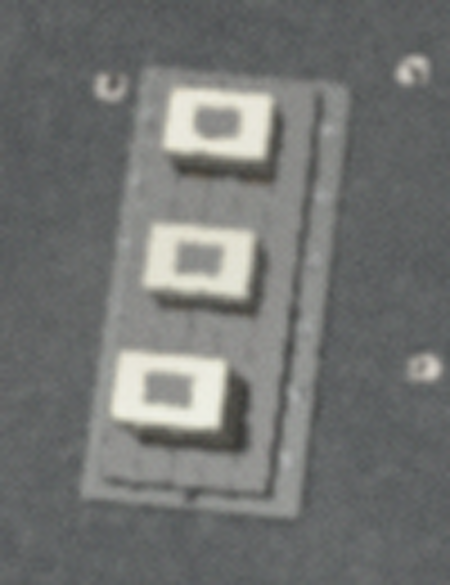

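View pics/scenez.png

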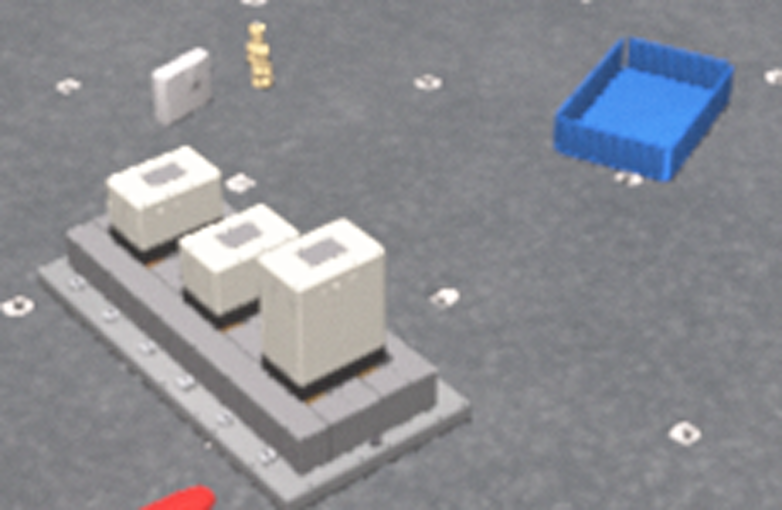

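The depth figures match the sizes given. All three relay tops are 46 x 30 mm. Two are at z≈0.064 and the tall one is at z≈0.090, near (0.520, -0.042), in the x=-62 socket. The base is turned about -8°. The tray is near (0.571, -0.338), with its short side turned about +15°. I'll work out the approach next.

```bash
cat >> h.py <<'E'
from scipy.spatial.transform import Rotation as R
def rel(s,pos,yaw_deg):
    Rc=R.from_euler('xyz',s["tool_rot"]); Rt=R.from_euler('xyz',[-np.pi/2,0,np.radians(yaw_deg)])
    d=Rc.inv().apply(np.array(pos)-s["tool_pos"])*100
    return d.round(3),np.degrees((Rc.inv()*Rt).as_rotvec()).round(2)
E
python3 - <<'E'
from bench import *
from h import *
s=observe(); s["tool_pos"]=np.array(s["tool_pos"])
print(rel(s,[.52,-.042,.34],-8))
E
```

```text
(array([ 48.926,   6.477, -44.376]), array([ 8.000e-02, -1.691e+01, -1.000e-02]))
```

Request:
apply_moves(
  rows=[
    [[0,4,0.5,-3.6,0,-1.5,0],[0,9,1,-8.2,0,-3,0],[0,14,1.5,-12.7,0,-5,0],[0,19,2,-17.2,0,-7,0],[0,24,2.5,-21.8,0,-9,0],[0,29,3,-26.3,0,-11,0],[0,34,3.5,-30.8,0,-13,0],[0,39,4.5,-35.4,0,-15,0],[0,44,5.5,-39.9,0,-16.9,0],[0,48.9,6.5,-44.4,0,-16.9,0]],
  ],
)

```text
clock: 1.4
tool_pos: [0.5023, -0.0004, 0.3463]
tool_rot: [-1.57, -0.0, -0.139]
wrist_force: [1.0, 2.0, -0.5]
grip_width: 1.003
```

Run:
```python
from bench import *
from h import *
s=observe(); print(s["clock"],np.round(s["tool_pos"],4),np.round(s["tool_rot"],4),np.round(s["wrist_force"],2),np.round(s["joint_vel"],2))
c=capture("wrist"); cv2.imwrite("pics/wrist1.png",c["img"][:,:,::-1]); np.savez("wrist1.npz",**c)
s=observe(); print(s["clock"],np.round(s["tool_pos"],4),rel(s,[.52,-.042,.34],-8))
W=pts(c); z=W[...,2]; img=c["img"].astype(int)
print(np.histogram(z[~np.isnan(z)],bins=np.arange(-.01,.11,.01)))
m=(z>.05)&(img.min(-1)>120)
k,l,st,ce=cv2.connectedComponentsWithStats(m.astype(np.uint8))
for i in range(1,k):
    if st[i,4]>100:
        p=W[l==i]; zt=np.nanpercentile(p[:,2],90); t=p[p[:,2]>zt-.006]
        print(st[i],zt.round(4),t.mean(0).round(4),cv2.minAreaRect((t[:,:2]*1000).astype(np.float32)))
```

```text
1.4 [ 5.023e-01 -4.000e-04  3.463e-01] [-1.5703e+00 -4.0000e-04 -1.3950e-01] [ 1.03  1.99 -0.54] [ 0.98  0.3  -0.07 -0.41  0.14  0.14  0.88]
1.45 [ 0.5043 -0.0105  0.3449] (array([ 2.03 ,  0.513, -2.869]), array([ 0.42, -0.81,  0.07]))
(array([119160,  72411,   6820,   3991,   3038,    844,   1096,   3293,
          243,   1389,   1029]), array([-0.01,  0.  ,  0.01,  0.02,  0.03,  0.04,  0.05,  0.06,  0.07,
        0.08,  0.09,  0.1 ]))
[ 243  240   64   52 2615] 0.0906 [ 0.5183 -0.0412  0.0896] ((519.5272216796875, -41.84437942504883), (45.94998550415039, 30.385984420776367), 82.42675018310547)
[ 255  305   53   37 1861] 0.0648 [ 0.5792 -0.0501  0.0638] ((580.3754272460938, -50.722129821777344), (45.671085357666016, 30.200998306274414), 81.57646942138672)
[453 361  44   9 224] 0.2624 [0.4821 0.0362 0.2616] ((482.1244812011719, 37.15351867675781), (10.388747215270996, 2.7138967514038086), 89.29703521728516)
[495 365  44   7 194] 0.2626 [0.4841 0.0456 0.2619] ((484.43341064453125, 46.1824951171875), (11.082756042480469, 3.0927562713623047), 74.41944885253906)
[259 379  50  20 967] 0.0652 [ 0.6375 -0.0571  0.0736] ((566.9594116210938, -43.47038650512695), (46.14769744873047, 185.6978302001953), 78.2261734008789)
```

View pics/wrist1.png

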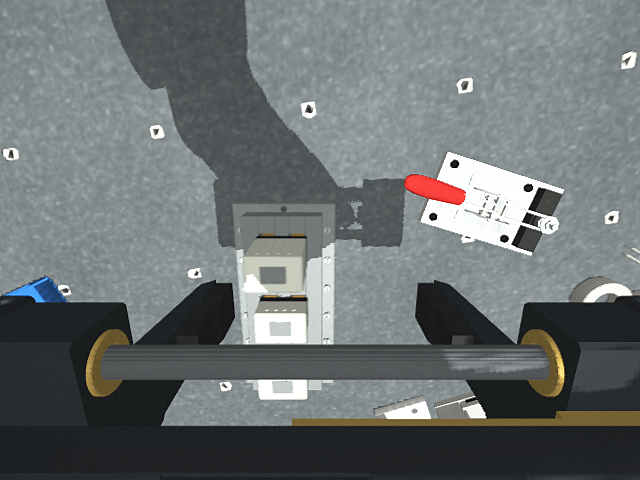

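The wrist view shows the tall relay top at (275,270), the low ones behind it at (280,325) and (283,388), with both fingers outside the row. The arm is still catching up, so I'll let it settle briefly before descending.

Request:
apply_moves(
  rows=[
    [[0,0,0,0,0,0,0],[0,0,0,0,0,0,0],[0,0,0,0,0,0,0],[0,0,0,0,0,0,0],[0,0,0,0,0,0,0],[0,0,0,0,0,0,0],[0,0,0,0,0,0,0],[0,0,0,0,0,0,0],[0,0,0,0,0,0,0],[0,0,0,0,0,0,0]],
  ],
)

```text
clock: 2.7
tool_pos: [0.5016, 0.0015, 0.3466]
tool_rot: [-1.571, -0.0, -0.14]
wrist_force: [-0.8, -0.1, -0.1]
grip_width: 0.998
```

Run:
```python
from bench import *
from h import *
c=capture("wrist"); cv2.imwrite("pics/wrist2.png",c["img"][:,:,::-1]); np.savez("wrist2.npz",**c)
s=observe(); print(s["clock"],np.round(s["tool_pos"],4),s["tool_rot"],rel(s,[.52,-.042,.209],-8))
W=pts(c); z=W[...,2]; img=c["img"].astype(int)
m=(z>.05)&(z<.15)&(img.min(-1)>100)
k,l,st,ce=cv2.connectedComponentsWithStats(m.astype(np.uint8))
for i in range(1,k):
    if st[i,4]>100:
        p=W[l==i]; zt=np.nanpercentile(p[:,2],90); t=p[p[:,2]>zt-.006]
        print(st[i],zt.round(4),t.mean(0).round(4),cv2.minAreaRect((t[:,:2]*1000).astype(np.float32)))
```

```text
2.75 [0.5016 0.0015 0.3466] [-1.57069286e+00 -7.37176144e-06 -1.39861592e-01] (array([ 2.424, 13.756, -4.053]), array([-0.01, -0.01,  0.  ]))
[ 241  241   64   52 3065] 0.0908 [ 0.5185 -0.0413  0.0898] ((519.407958984375, -41.79104995727539), (46.10425567626953, 30.035091400146484), 81.50953674316406)
[ 253  306   53   37 1868] 0.0648 [ 0.5792 -0.05    0.0637] ((580.28564453125, -50.54901123046875), (46.229549407958984, 30.59015464782715), 82.90170288085938)
[257 380  50  20 966] 0.0649 [ 0.6453 -0.0594  0.064 ] ((645.9321899414062, -59.86724853515625), (46.25050354003906, 24.075265884399414), 82.5941390991211)
```

View pics/wrist2.png

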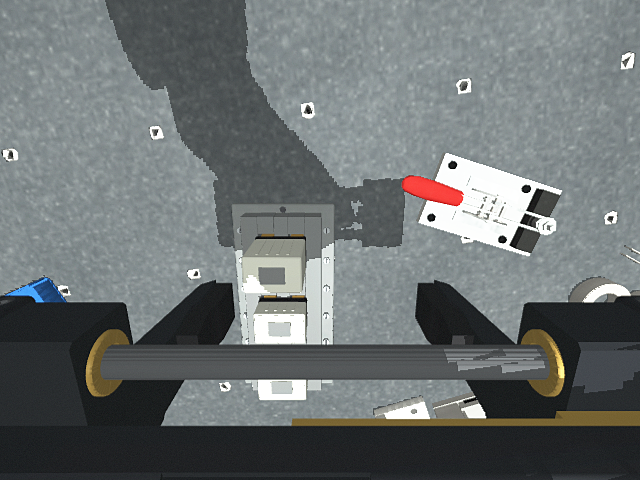

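Request:
apply_moves(
  rows=[
    [[0,1.2,1,-2.0,0,0,0],[0,2.4,3,-4.05,0,0,0],[0,2.4,6,-4.05,0,0,0],[0,2.4,8.5,-4.05,0,0,0],[0,2.4,10.5,-4.05,0,0,0],[0,2.4,12,-4.05,0,0,0],[0,2.4,13.2,-4.05,0,0,0],[0,2.4,13.75,-4.05,0,0,0],[0,2.4,13.75,-4.05,0,0,0],[0,2.4,13.75,-4.05,0,0,0]],
  ],
)

```text
clock: 4.0
tool_pos: [0.5199, -0.0419, 0.2095]
tool_rot: [-1.571, -0.001, -0.14]
wrist_force: [-0.3, -0.1, 0.5]
grip_width: 1.002
```

Run:
```python
from bench import *
from h import *
for n in ("wrist","scene"):
    c=capture(n); cv2.imwrite(f"pics/{n}3.png",c["img"][:,:,::-1]); np.savez(f"{n}3.npz",**c)
s=observe(); print(s["clock"],np.round(s["tool_pos"],4),s["tool_rot"],rel(s,[.52,-.042,.209],-8))
```

```text
4.1 [ 0.5199 -0.0419  0.2096] [-1.57053255e+00 -9.30227370e-04 -1.39935933e-01] (array([ 0.007,  0.055, -0.004]), array([-0.02, -0.02,  0.05]))
```

View pics/wrist3.png

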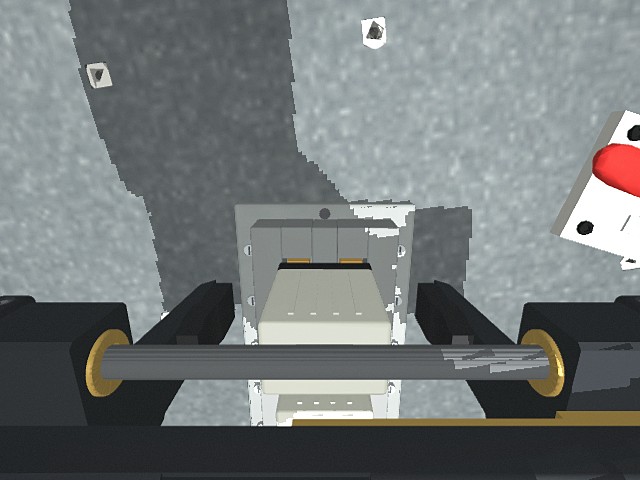

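View pics/scene3.png

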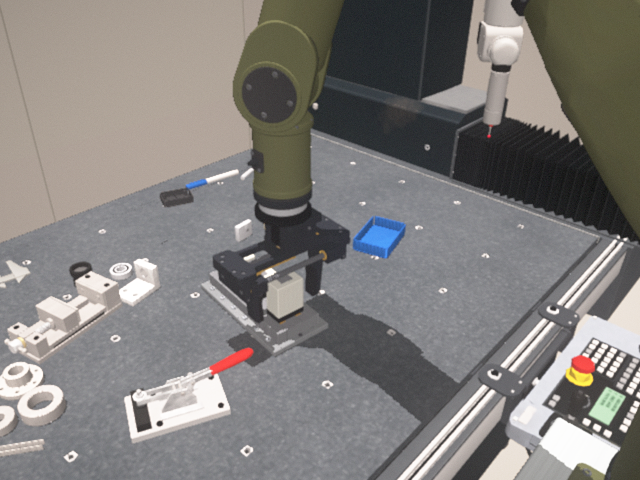

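The relay (wrist about x 260-390) sits centred between the fingers, whose inner edges are at x≈233 and 417. In the scene view the jaws straddle the relay at (285,295) and the low relays are clear. I'll close the jaws.

Request:
apply_moves(
  rows=[
    [[255,0,0,0,0,0,0],[255,0,0,0,0,0,0],[255,0,0,0,0,0,0],[255,0,0,0,0,0,0],[255,0,0,0,0,0,0],[255,0,0,0,0,0,0],[255,0,0,0,0,0,0],[255,0,0,0,0,0,0],[255,0,0,0,0,0,0],[255,0,0,0,0,0,0]],
  ],
)

```text
clock: 5.35
tool_pos: [0.5197, -0.042, 0.2091]
tool_rot: [-1.571, 0.0, -0.14]
wrist_force: [-0.6, -1.1, 1.1]
grip_width: 0.521
```

Run:
```python
from bench import *
from h import *
s=observe(); print(s["clock"],np.round(s["tool_pos"],4),s["tool_rot"],s["grip_width"]*88,np.round(s["wrist_force"],1),np.round(s["torque"],2))
# tool frame: y down, z left ; cm
H=(0.2095-0.030)*100
Lx=np.array([0,H,2.3]); Rx=np.array([0,H,-2.3])
def pose(edge,th,t0=np.zeros(3),R0=R.identity()):
    # rotate about world(tool0) x by th around edge location
    e=t0+R0.apply(edge); Rn=R.from_euler('x',th,degrees=True)
    return e-Rn.apply(edge),Rn
print("left")
for a in (-1,-2,-3,-4,-5,-6,-7,-8): t,Rn=pose(Lx,a); print(a,t.round(3))
t8,R8=pose(Lx,-8)
print("right, relative to -8 pose tool axes")
for a in (-6,-4,-2,0,2,4,6,8):
    t,Rn=pose(Rx,a,t8,R8); print(a,(R8.inv().apply(t-t8)).round(3),(R8.inv()*Rn).as_rotvec(degrees=True).round(1), "centre rise mm",-(t+Rn.apply([0,H-3,0]))[1]*10+(H-3)*10)
tr,Rr=pose(Rx,8,t8,R8)
print("level about left edge, rel to +8")
for a in (6,4,2,0):
    t,Rn=pose(Lx,a,tr,Rr); print(a,(Rr.inv().apply(t-tr)).round(3), "rise",-(t+Rn.apply([0,H-3,0]))[1]*10+(H-3)*10, t)
```

```text
5.35 [ 0.5197 -0.042   0.2091] [-1.57085081e+00  8.30234817e-05 -1.39873425e-01] 45.83034308548345 [-0.6 -1.1  1.1] [-0.05  0.05  0.05]
left
-1 [ 0.    -0.037  0.314]
-2 [ 0.    -0.069  0.628]
-3 [ 0.    -0.096  0.943]
-4 [ 0.    -0.117  1.258]
-5 [ 0.    -0.132  1.573]
-6 [ 0.    -0.142  1.889]
-7 [ 0.    -0.147  2.205]
-8 [ 0.    -0.145  2.521]
right, relative to -8 pose tool axes
-6 [ 0.    -0.069 -0.628] [2. 0. 0.] centre rise mm 3.833464850055236
-4 [ 0.    -0.117 -1.258] [4. 0. 0.] centre rise mm 4.724485255842865
-2 [ 0.    -0.142 -1.889] [6. 0. 0.] centre rise mm 5.580999030578425
0 [ 0.    -0.145 -2.521] [8. 0. 0.] centre rise mm 6.401962644163035
2 [ 0.    -0.127 -3.152] [10.  0.  0.] centre rise mm 7.186375878893443
4 [ 0.    -0.086 -3.782] [12.  0.  0.] centre rise mm 7.933283048072667
6 [ 0.    -0.023 -4.411] [14.  0.  0.] centre rise mm 8.641774160367277
8 [ 0.     0.061 -5.037] [16.  0.  0.] centre rise mm 9.31098602849167
level about left edge, rel to +8
6 [ 0.    -0.069  0.628] rise 10.235427494218243 [ 0.         -0.94164509 -1.86368628]
4 [ 0.    -0.117  1.258] rise 11.126447900005928 [ 0.         -1.07622734 -1.24652602]
2 [ 0.    -0.142  1.889] rise 11.982961674741432 [ 0.         -1.18918903 -0.62504487]
0 [ 0.    -0.145  2.521] rise 12.80392528832607 [ 0.         -1.28039253  0.        ]
```

Gripped at 45.8 mm, which matches the 46 mm housing. Now leaning left about the left edge.

Request:
apply_moves(
  rows=[
    [[255,0,-0.04,0.31,-1,0,0],[255,0,-0.07,0.63,-2,0,0],[255,0,-0.12,1.26,-4,0,0],[255,0,-0.14,1.89,-6,0,0],[255,0,-0.15,2.2,-7,0,0],[255,0,-0.15,2.52,-8,0,0],[255,0,-0.15,2.52,-8,0,0],[255,0,-0.15,2.52,-8,0,0],[255,0,-0.15,2.52,-8,0,0],[255,0,-0.15,2.52,-8,0,0]],
  ],
)

```text
clock: 6.6
tool_pos: [0.5232, -0.017, 0.2104]
tool_rot: [-1.71, 0.0, -0.14]
wrist_force: [2.0, -1.3, -12.2]
grip_width: 0.517
```

Run:
```python
from bench import *
from h import *
s=observe(); print(s["clock"],np.round(s["tool_pos"],4),np.round(s["wrist_force"],1),np.round(s["torque"],2),s["grip_width"]*88)
R0=R.from_euler('xyz',[-np.pi/2,0,-.14]); Rc=R.from_euler('xyz',s["tool_rot"]); print("rel rot",(R0.inv()*Rc).as_rotvec(degrees=True).round(2), "rel pos cm",R0.inv().apply(np.array(s["tool_pos"])-[.52,-.042,.2092])*100)
for n in ("wrist","scene"):
    c=capture(n); cv2.imwrite(f"pics/{n}4.png",c["img"][:,:,::-1]); np.savez(f"{n}4.npz",**c)
a=cv2.imread("pics/scene4.png")[205:355,190:360]; cv2.imwrite("pics/scene4z.png",cv2.resize(a,None,fx=4,fy=4,interpolation=cv2.INTER_CUBIC))
```

```text
6.6 [ 0.5232 -0.017   0.2104] [  2.   -1.3 -12.2] [ 0.39 -0.43  0.05] 45.51241803646471
rel rot [-7.96 -0.    0.01] rel pos cm [-0.02888416 -0.11628643  2.52501422]
```

View pics/scene4z.png

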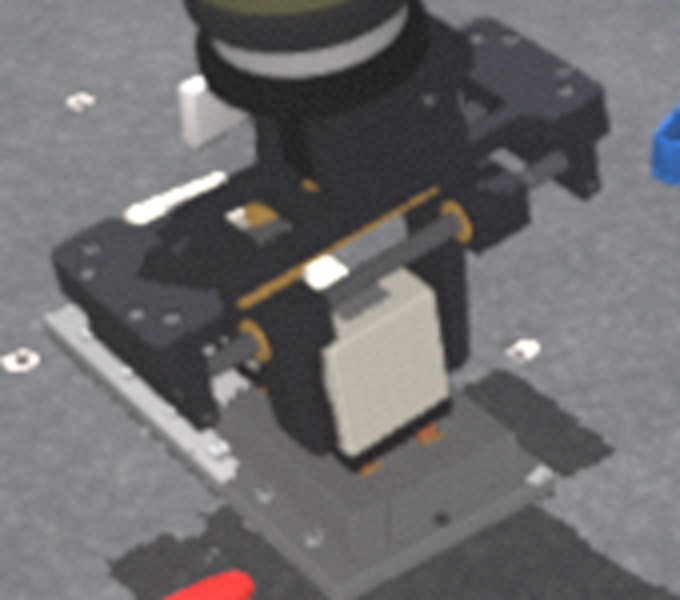

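View pics/wrist4.png

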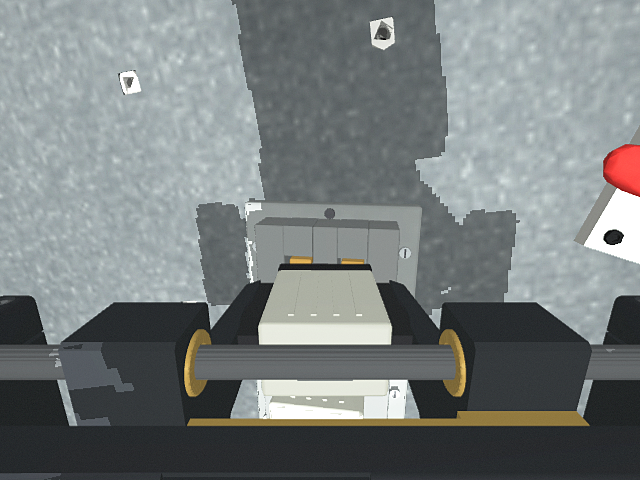

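The scene view shows the housing leaning left with its right side raised (copper leg visible at (428,435) in the zoom). The measured lean is 7.96° and forces are moderate. Next I lean right about the raised right edge.

Request:
apply_moves(
  rows=[
    [[255,0,-0.07,-0.63,2,0,0],[255,0,-0.12,-1.26,4,0,0],[255,0,-0.15,-2.52,8,0,0],[255,0,-0.09,-3.78,12,0,0],[255,0,-0.02,-4.41,14,0,0],[255,0,0.06,-5.04,16,0,0],[255,0,0.06,-5.04,16,0,0],[255,0,0.06,-5.04,16,0,0],[255,0,0.06,-5.04,16,0,0],[255,0,0.06,-5.04,16,0,0]],
  ],
)

```text
clock: 7.95
tool_pos: [0.5158, -0.0683, 0.2164]
tool_rot: [-1.436, 0.002, -0.141]
wrist_force: [2.4, -5.7, -20.4]
grip_width: 0.522
```

Run:
```python
from bench import *
from h import *
s=observe(); print(s["clock"],np.round(s["tool_pos"],4),np.round(s["wrist_force"],1),np.round(s["torque"],2),s["grip_width"]*88)
R0=R.from_euler('xyz',[-np.pi/2,0,-.14]); Rc=R.from_euler('xyz',s["tool_rot"]); print("rel rot",(R0.inv()*Rc).as_rotvec(degrees=True).round(2), "rel pos cm",R0.inv().apply(np.array(s["tool_pos"])-[.52,-.042,.2092])*100)
for n in ("wrist","scene"):
    c=capture(n); cv2.imwrite(f"pics/{n}5.png",c["img"][:,:,::-1]); np.savez(f"{n}5.npz",**c)
a=cv2.imread("pics/scene5.png")[205:355,190:360]; cv2.imwrite("pics/scene5z.png",cv2.resize(a,None,fx=4,fy=4,interpolation=cv2.INTER_CUBIC))
```

```text
7.95 [ 0.5158 -0.0683  0.2164] [  2.4  -5.7 -20.4] [-2.05 -0.49 -0.11] 45.920843489487254
rel rot [7.7  0.07 0.11] rel pos cm [-0.04736071 -0.72196164 -2.66310809]
```

View pics/scene5z.png

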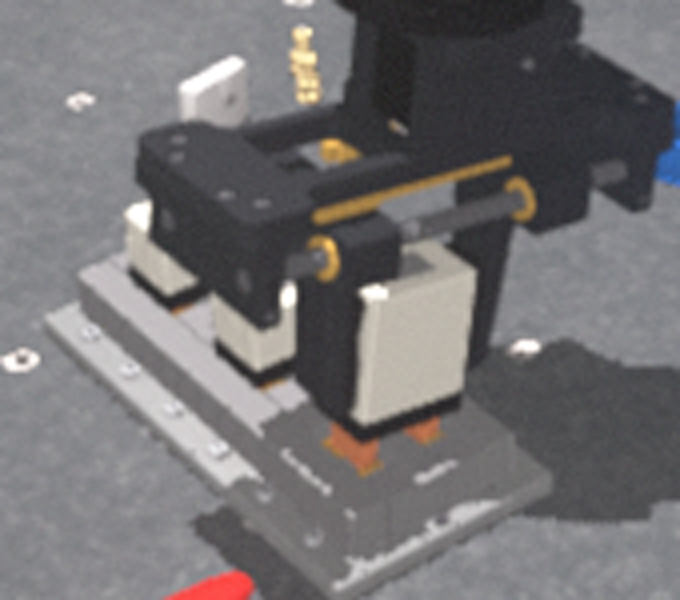

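View pics/wrist5.png

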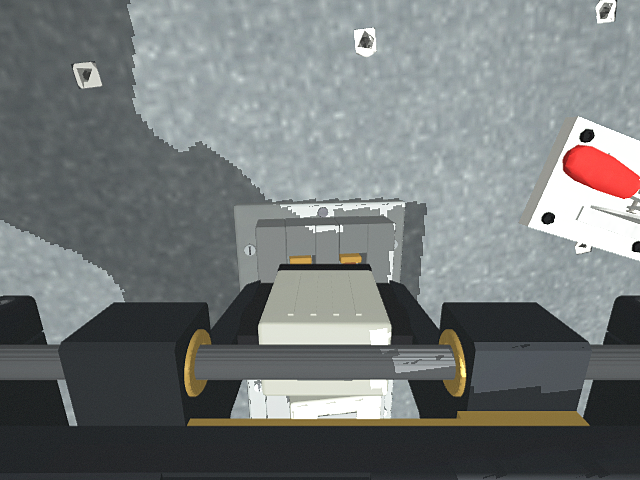

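The relay now leans right (tool 7.7°), and the left leg is almost fully exposed at (355,450) in the zoom. The housing sits unchanged in the jaws (wrist x 260-390). The rise is about 9 mm. Next I straighten it about the left edge, which lets the right leg slide up.

Request:
apply_moves(
  rows=[
    [[255,0,0,0,0,0,0],[255,0,-0.07,0.63,-2,0,0],[255,0,-0.12,1.26,-4,0,0],[255,0,-0.14,1.89,-6,0,0],[255,0,-0.15,2.52,-8,0,0],[255,0,-0.15,2.52,-8,0,0],[255,0,-0.15,2.52,-8,0,0],[255,0,-0.15,2.52,-8,0,0],[255,0,-0.15,2.52,-8,0,0],[255,0,-0.15,2.52,-8,0,0]],
  ],
)

```text
clock: 9.3
tool_pos: [0.5197, -0.0422, 0.222]
tool_rot: [-1.571, 0.0, -0.14]
wrist_force: [-0.1, 0.1, -0.1]
grip_width: 0.521
```

Run:
```python
from bench import *
from h import *
s=observe(); print(s["clock"],np.round(s["tool_pos"],4),np.round(s["wrist_force"],1),np.round(s["torque"],2),s["grip_width"]*88)
R0=R.from_euler('xyz',[-np.pi/2,0,-.14]); Rc=R.from_euler('xyz',s["tool_rot"]); print("rel rot",(R0.inv()*Rc).as_rotvec(degrees=True).round(2), "rel pos cm",R0.inv().apply(np.array(s["tool_pos"])-[.52,-.042,.2092])*100)
```

```text
9.3 [ 0.5197 -0.0422  0.222 ] [-0.1  0.1 -0.1] [-0.03  0.02  0.02] 45.82815774182186
rel rot [0.01 0.03 0.01] rel pos cm [-0.02658412 -1.27716373 -0.02893066]
```

Request:
apply_moves(
  rows=[
    [[255,0,-0.2,0,0,0,0],[255,0,-0.4,0,0,0,0],[255,0,-0.6,0,0,0,0],[255,0,-1,0,0,0,0],[255,0,-2,0,0,0,0],[255,0,-4,0,0,0,0],[255,0,-6.5,0,0,0,0],[255,0,-8.5,0,0,0,0],[255,0,-10,0,0,0,0],[255,0,-10,0,0,0,0]],
  ],
)

```text
clock: 10.55
tool_pos: [0.52, -0.042, 0.3231]
tool_rot: [-1.57, -0.002, -0.14]
wrist_force: [0.5, 0.0, -0.8]
grip_width: 0.515
```

Run:
```python
from bench import *
from h import *
s=observe(); print(s["clock"],np.round(s["tool_pos"],4),np.round(s["wrist_force"],1),np.round(s["torque"],2),s["grip_width"]*88)
for n in ("wrist","scene","top"):
    c=capture(n); cv2.imwrite(f"pics/{n}6.png",c["img"][:,:,::-1]); np.savez(f"{n}6.npz",**c)
```

```text
10.55 [ 0.52   -0.042   0.3231] [ 0.5  0.  -0.8] [ 0.01 -0.01 -0.03] 45.35384465506815
```

View pics/scene6.png

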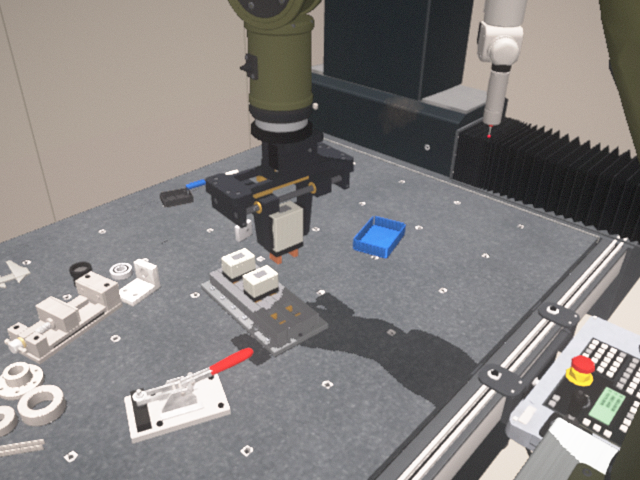

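View pics/wrist6.png

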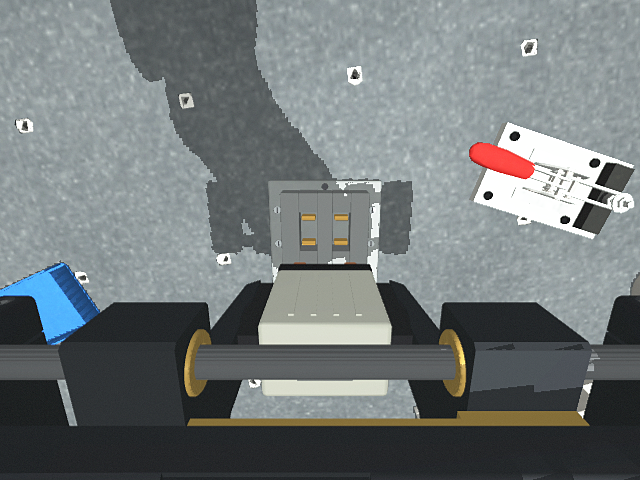

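View pics/top6.png

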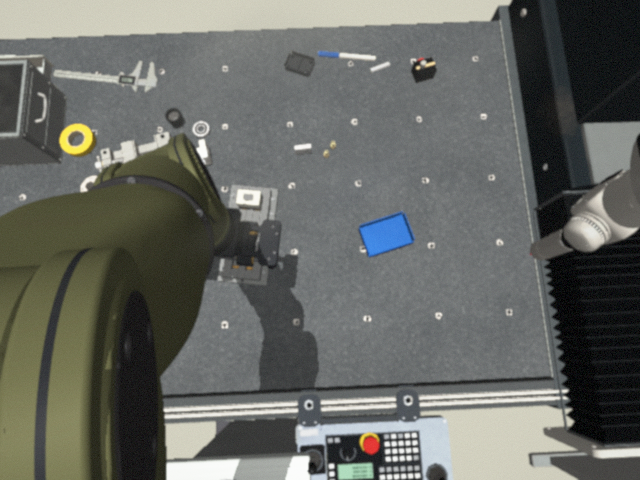

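The relay is out, with both legs visible at scene (283,256), the left-hand socket empty at (287,317), and the low relays seated at (238,262) and (260,280). Now I'll fit the tray pose by matching its silhouette in both pictures.

Run:
```python
from h import *
from scipy.optimize import minimize
cs=[dict(np.load(n+"0.npz")) for n in("top","scene")]
ms=[]
for c in cs:
    i=c["img"].astype(int); b=((i[...,2]>i[...,0]+50)&(i[...,2]>i[...,1]+20)).astype(np.uint8)
    k,l,st,ce=cv2.connectedComponentsWithStats(b)
    j=[q for q in range(1,k) if st[q,4]>1000 and st[q,0]>340 and st[q,1]>200 and st[q,1]<240][0]
    ms.append((l==j).astype(np.float32))
K=np.array([[a,b,z] for a in(-.034,.034) for b in(-.05,.05) for z in(0,.022)])
def corners(p):
    r=R.from_euler('z',p[2],degrees=True); return r.apply(K)+[p[0]/1000,p[1]/1000,0]
def cost(p,which=(0,1)):
    s=0
    for q in which:
        uv=proj(cs[q],corners(p)); h=cv2.convexHull(uv.astype(np.float32))
        S=8; m=np.zeros((480,640),np.uint8)
        big=np.zeros((100*4,100*4),np.uint8); o=np.array([340,190])
        cv2.fillConvexPoly(big,np.round(((h[:,0]-o+.5)*4-.5)*16).astype(np.int32),255,shift=4)
        a=cv2.resize(big,(100,100),interpolation=cv2.INTER_AREA)/255.
        s+=np.abs(a-ms[q][190:290,340:440]).sum()
    return s
for w in((0,1),(0,),(1,)):
    best=min((minimize(cost,[571,-338,y],args=(w,),method="Nelder-Mead",options=dict(initial_simplex=[[571,-338,y],[576,-338,y],[571,-333,y],[571,-338,y+5]],xatol=.05,fatol=.1)) for y in(8,15,22)),key=lambda r:r.fun)
    print(w,best.x.round(2),best.fun.round(1),[m.sum() for m in ms])
```

```text
(0, 1) [ 568.59 -335.37   16.34] 165.2 [np.float32(1662.0), np.float32(1526.0)]
(0,) [ 568.1  -335.48   15.49] 82.6 [np.float32(1662.0), np.float32(1526.0)]
(1,) [ 569.29 -335.02   16.71] 67.5 [np.float32(1662.0), np.float32(1526.0)]
```

Run:
```python
from bench import *
from h import *
s=observe(); s["tool_pos"]=np.array(s["tool_pos"]); print(s["tool_pos"],rel(s,[.569,-.3355,.29],16))
```

```text
[ 0.51944693 -0.04202439  0.32141126] (array([  9.   ,   3.136, -28.37 ]), array([ -0.  , -24.01,  -0.07]))
```

Request:
apply_moves(
  rows=[
    [[255,0.6,0,-2,0,-2,0],[255,1.9,0,-6,0,-5,0],[255,3.5,0,-11,0,-9,0],[255,5.1,0,-16,0,-13,0],[255,6.7,0.5,-21,0,-17,0],[255,8,1.5,-25,0,-21,0],[255,8.7,2.5,-27.5,0,-23.5,0],[255,9,3.1,-28.4,0,-24,0],[255,9,3.1,-28.4,0,-24,0],[255,9,3.1,-28.4,0,-24,0]],
  ],
)

```text
clock: 11.95
tool_pos: [0.5698, -0.3337, 0.2912]
tool_rot: [-1.569, -0.001, 0.281]
wrist_force: [0.1, 1.1, -1.2]
grip_width: 0.518
```

Run:
```python
from bench import *
from h import *
for n in ("wrist","scene"):
    c=capture(n); cv2.imwrite(f"pics/{n}7.png",c["img"][:,:,::-1]); np.savez(f"{n}7.npz",**c)
s=observe(); s["tool_pos"]=np.array(s["tool_pos"]);print(s["clock"],np.round(s["tool_pos"],4),np.round(s["wrist_force"],1),np.round(s["joint_vel"],2),s["grip_width"]*88, rel(s,[.569,-.3355,.197],16))
```

```text
12.05 [ 0.5698 -0.3341  0.2916] [-1.   0.  -1.2] [ 0.    0.    0.   -0.01  0.    0.    0.  ] 46.01540024139247 (array([-0.12 ,  9.457, -0.116]), array([-0.02,  0.11,  0.04]))
```

View pics/scene7.png

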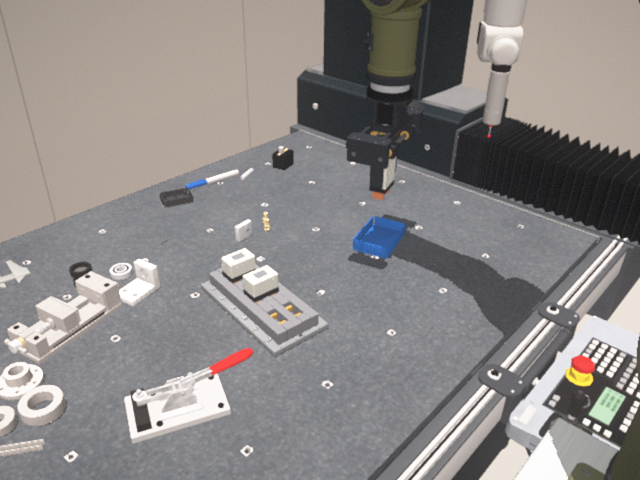

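View pics/wrist7.png

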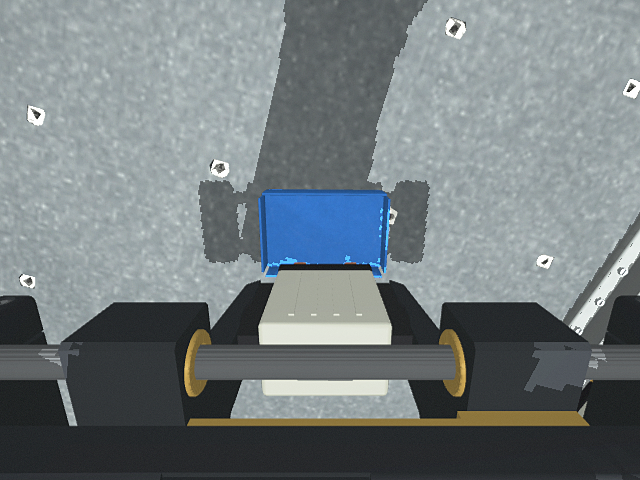

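The tray (wrist x 262-388) is squarely aligned with and centred under the relay. I'll lower it to about 1 mm above the expected contact height.

Request:
apply_moves(
  rows=[
    [[255,-0.1,1.5,-0.1,0,0,0],[255,-0.1,3.5,-0.1,0,0,0],[255,-0.1,5.5,-0.1,0,0,0],[255,-0.1,7,-0.1,0,0,0],[255,-0.1,8,-0.1,0,0,0],[255,-0.1,8.6,-0.1,0,0,0],[255,-0.1,9,-0.1,0,0,0],[255,-0.1,9.2,-0.1,0,0,0],[255,-0.1,9.3,-0.1,0,0,0],[255,-0.1,9.3,-0.1,0,0,0]],
  ],
)

```text
clock: 13.3
tool_pos: [0.5687, -0.337, 0.1982]
tool_rot: [-1.571, -0.0, 0.279]
wrist_force: [-0.2, -0.0, -0.8]
grip_width: 0.516
```

Run:
```python
from bench import *
from h import *
for n in ("wrist","scene"):
    c=capture(n); cv2.imwrite(f"pics/{n}8.png",c["img"][:,:,::-1]); np.savez(f"{n}8.npz",**c)
s=observe(); s["tool_pos"]=np.array(s["tool_pos"]);print(s["clock"],np.round(s["tool_pos"],4),np.round(s["wrist_force"],1),s["grip_width"]*88, rel(s,[.569,-.3355,.197],16))
a=cv2.imread("pics/scene8.png")[130:280,320:450]; cv2.imwrite("pics/scene8z.png",cv2.resize(a,None,fx=4,fy=4,interpolation=cv2.INTER_CUBIC))
```

```text
13.4 [ 0.5687 -0.337   0.1982] [-0.3 -0.  -1. ] 46.008853011056644 (array([0.071, 0.122, 0.137]), array([ 0.01, -0.01,  0.02]))
```

View pics/scene8z.png

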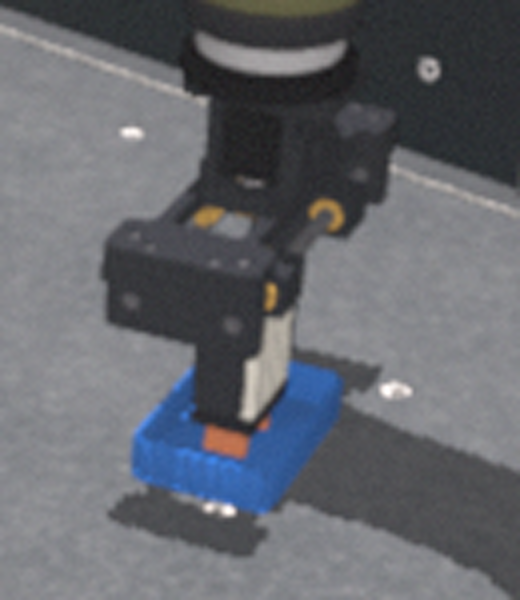

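View pics/wrist8.png

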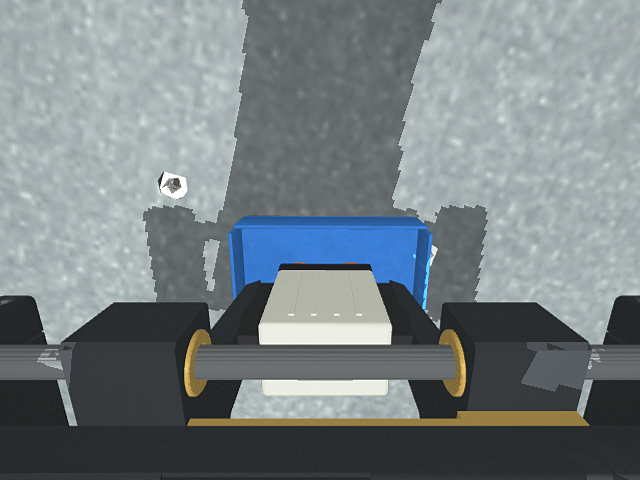

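The relay hangs inside the tray with its legs just above the floor. I'll creep down until it touches.

Request:
apply_moves(
  rows=[
    [[255,0,0.02,0,0,0,0],[255,0,0.04,0,0,0,0],[255,0,0.06,0,0,0,0],[255,0,0.08,0,0,0,0],[255,0,0.1,0,0,0,0],[255,0,0.12,0,0,0,0],[255,0,0.12,0,0,0,0],[255,0,0.12,0,0,0,0],[255,0,0.12,0,0,0,0],[255,0,0.12,0,0,0,0]],
  ],
)

```text
clock: 14.65
tool_pos: [0.5686, -0.3369, 0.1973]
tool_rot: [-1.571, -0.0, 0.279]
wrist_force: [-2.1, 0.4, 5.4]
grip_width: 0.518
```

Contact felt at z = 0.1973 (+5.4 N), as computed. Opening the jaws.

Request:
apply_moves(
  rows=[
    [[100,0,0,0,0,0,0],[90,0,0,0,0,0,0],[80,0,0,0,0,0,0],[60,0,0,0,0,0,0],[40,0,0,0,0,0,0],[20,0,0,0,0,0,0],[0,0,0,0,0,0,0],[0,0,0,0,0,0,0],[0,0,0,0,0,0,0],[0,0,0,0,0,0,0]],
  ],
)

```text
clock: 15.9
tool_pos: [0.5686, -0.337, 0.1968]
tool_rot: [-1.571, -0.0, 0.279]
wrist_force: [-0.7, 0.5, -0.6]
grip_width: 1.002
```

Run:
```python
from bench import *
from h import *
for n in ("wrist","scene"):
    c=capture(n); cv2.imwrite(f"pics/{n}9.png",c["img"][:,:,::-1]); np.savez(f"{n}9.npz",**c)
s=observe(); print(s["clock"],np.round(s["tool_pos"],4),np.round(s["wrist_force"],1),s["grip_width"]*88)
```

```text
16.0 [ 0.5686 -0.337   0.1968] [-0.1 -0.2 -0. ] 88.15410158015568
```

View pics/wrist9.png

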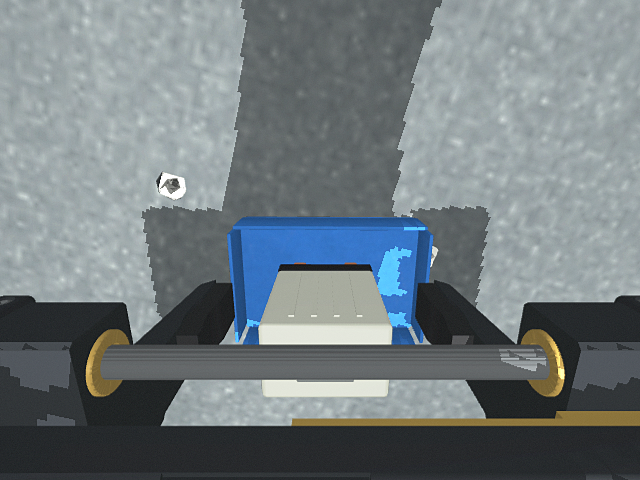

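The relay stands free in the tray (wrist x 262-388, y 265-395) with the fingers clear on both sides. I'll withdraw straight up.

Request:
apply_moves(
  rows=[
    [[0,0,-0.5,0,0,0,0],[0,0,-1.5,0,0,0,0],[0,0,-3,0,0,0,0],[0,0,-5,0,0,0,0],[0,0,-8,0,0,0,0],[0,0,-11,0,0,0,0],[0,0,-14,0,0,0,0],[0,0,-16,0,0,0,0],[0,0,-17,0,0,0,0],[0,0,-17,0,0,0,0]],
  ],
)

```text
clock: 17.25
tool_pos: [0.5686, -0.337, 0.3672]
tool_rot: [-1.571, -0.0, 0.279]
wrist_force: [0.3, -0.1, -0.3]
grip_width: 1.002
```

Run:
```python
from bench import *
from h import *
for n in ("wrist","scene","top"):
    c=capture(n); cv2.imwrite(f"pics/{n}10.png",c["img"][:,:,::-1]); np.savez(f"{n}10.npz",**c)
    W=pts(c); z=W[...,2]; img=c["img"].astype(int)
    m=(z>.045)&(z<.1)&(img.min(-1)>100)
    k,l,st,ce=cv2.connectedComponentsWithStats(m.astype(np.uint8))
    for i in range(1,k):
        if st[i,4]>100:
            p=W[l==i]; zt=np.nanpercentile(p[:,2],90); t=p[p[:,2]>zt-.005]
            A=np.c_[t[:,:2]-t[:,:2].mean(0),np.ones(len(t))]; co=np.linalg.lstsq(A,t[:,2],rcond=None)[0]
            print(n,st[i],zt.round(4),t.mean(0).round(4),"tilt deg",np.degrees(co[:2]).round(1),cv2.minAreaRect((t[:,:2]*1000).astype(np.float32)))
s=observe(); print(s["clock"],np.round(s["tool_pos"],4),np.round(s["wrist_force"],1),np.round(s["joint_vel"],2))
```

```text
wrist [ 298  209   55   42 2244] 0.0789 [ 0.5681 -0.3366  0.0779] tilt deg [0.7 0.1] ((568.773193359375, -336.401123046875), (30.12273597717285, 45.8364372253418), 15.79496955871582)
wrist [579 292  29  10 157] 0.0605 [ 0.5652 -0.07    0.0592] tilt deg [-53.8 -14.7] ((564.6370239257812, -67.33124542236328), (3.900510787963867, 12.37199878692627), 17.35042381286621)
scene [   0    2  325   78 5155] 0.0946 [ 1.9208 -0.8031  0.0948] tilt deg [1.6 0. ] ((1924.838134765625, -956.8358764648438), (41.06989669799805, 1456.4539794921875), 0.0836225301027298)
scene [471   7  14  14 148] 0.0941 [ 1.3639 -2.0993  0.0947] tilt deg [-1.2 -5.8] ((1363.5704345703125, -2099.827880859375), (61.01337814331055, 23.100765228271484), 0.09697792679071426)
scene [ 520   14  120   34 1696] 0.0943 [ 0.8943 -2.1006  0.0948] tilt deg [-0.   1.1] ((906.6464233398438, -2104.288330078125), (476.14013671875, 50.82661056518555), 0.32837849855422974)
scene [369 197  25  31 573] 0.0796 [ 0.5668 -0.3327  0.0787] tilt deg [ 2.2 -1. ] ((568.849365234375, -336.0363464355469), (30.239078521728516, 49.64243698120117), 16.78
[... 1191 characters left out ...]
6352539062, 341.482421875), (15.034673690795898, 66.17578125), 89.77619934082031)
top [236 189  26  18 387] 0.064 [ 0.643  -0.0605  0.0622] tilt deg [-0.   0.2] ((643.0643920898438, -60.57545852661133), (46.57157897949219, 30.38517189025879), 80.91088104248047)
top [381 217  24  20 224] 0.0782 [ 0.5657 -0.3415  0.0764] tilt deg [1.7 1.1] ((567.3292846679688, -338.1487121582031), (25.874820709228516, 45.40756607055664), 15.164666175842285)
top [232 219  26  19 402] 0.0641 [ 0.5817 -0.0525  0.0623] tilt deg [0.8 0.3] ((582.0935668945312, -51.88359832763672), (46.31700134277344, 30.648107528686523), 82.12724304199219)
17.4 [ 0.5682 -0.3369  0.3656] [-0.7 -0.5 -0.2] [-0.  0. -0. -0. -0.  0.  0.]
```

View pics/scene10.png

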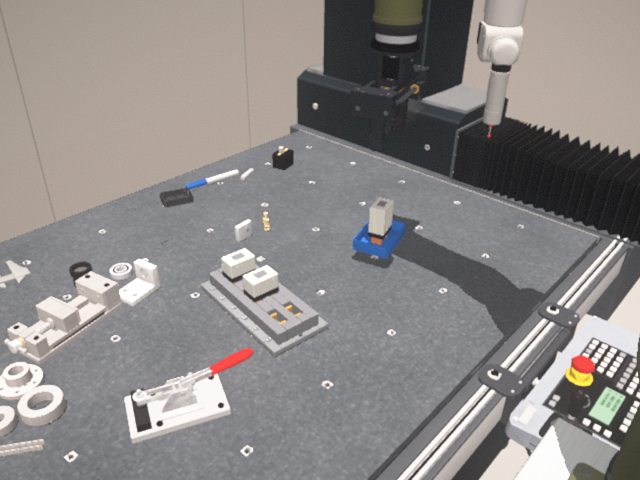

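View pics/wrist10.png

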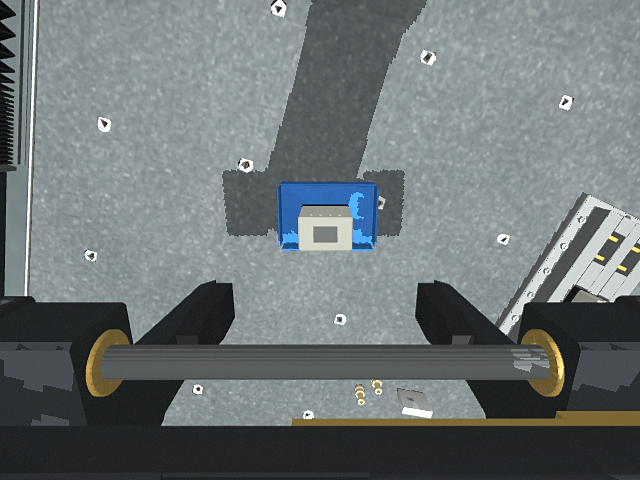

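The relay stands upright in the tray: top at z≈0.078 as computed, tilt within measurement noise, scene (381,220). The low relays are unchanged at scene (238,262) and (260,280), and the robot is clear, so I'm handing in.

Run:
```python
from bench import *
print(finish_job())
```

```text
the job is handed in; nothing more can be done
None
```

The tall relay is out of its socket and standing upright in the tray, released. I handed the job in at about 17.4 s of the 48 s allowed.

**What I did**
- I found the tall relay in the x = −62 mm socket and gripped it at 45.8 mm across its 46 mm faces.
- I leaned it left about its left edge, measured at 7.96° on the tool, and paused about half a second.
- I then leaned it right about the raised right edge, measured at 7.7° on the tool, and paused again. By calculation the housing's centre was then about 9 mm above its seated height.
- I straightened it about its left edge, which brought it to about 12.8 mm up, and lifted it clear.
- I lowered it onto the tray floor (5.4 N on contact), opened the jaws and withdrew 17 cm straight up.

**Last checks**
- **Relay in tray:** its top is at z ≈ 0.078 m, as expected with its feet on the floor, at about (0.568, −0.337), near the middle of the tray. The three cameras read tilts of about 0.7° to 2.4°. The scene camera reads the same 2° or so on the seated relays, so I take it as depth noise.
- **Low relays:** they have not moved beyond measurement error (about 1 mm), with tops still at z ≈ 0.064 m.
- **Robot:** it touches nothing, and the highest wrist force I read was about 21 N. I read it only at the end of each move, so brief peaks in between were not seen.
- **Disagreements:** the right lean was 0.3° short of 8°. The cameras disagreed by 2–3 mm on horizontal positions, which is about their calibration error.

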